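Cover the wafer carrier and lock it with the swing arm

TASK

Close the wafer carrier: swing its retaining arm fully clear of the carrier's top, set the loose cover plate gently on top with all edges flush and its cut-off corner over the carrier's cut-off corner, then swing the arm fully back over the cover. Leave the timer and the dropper bottle where they are.

Things in the scene. Friction and masses are not known exactly. Their poses are not given: they have to be found in the camera images.
- carrier: Wafer carrier, fixed to the worktop: plain grey block 120 x 80 mm (x by y), flat top 36 mm above the worktop, a shiny 62 mm wafer let in flush. Its (-x, +y) corner is cut off at 45 degrees, 22 mm along each edge. An 8 mm thick dark foot juts 12 mm past both x ends; a lug with the arm's pivot stands on its -y side. Origin: centre of the underside; x along the long side, z up.
- carrier_seat (a point): Centre of the carrier's flat top, where the centre of the cover's underside belongs; axes as the carrier's.
- carrier_key (a point): Middle of the carrier's cut-off corner edge, at the height of its top: (-49, 29) mm from the seat in the carrier's x, y.
- cover: Loose plain grey plate 120 x 80 x 8 mm, 0.22 kg, outline as the carrier's top with the same (-x, +y) corner cut off; lies flat on the worktop. Handle over its centre: a black bar along x, 56 long, 14 wide, from 26 to 42 mm above the underside, on two thin posts. On right, its axes match the carrier's and its underside is 36 mm above the worktop. Origin: centre of the underside, z up.
- cover_grip (a point): Centre of the bar of the cover's handle, 34 mm above the cover's underside; pinch the bar across y (14 mm).
- cover_key (a point): Middle of the cover's cut-off corner edge, at the underside: (-49, 29) mm from the cover's origin.
- swing_arm (a joint): Flat dark steel retaining arm 16 wide, 8 thick, 96 mm long, on a vertical pivot. 0 rad (stop): across the carrier's +x end, pointing along its +y; grows clockwise seen from above; 1.6 rad (stop): points along the carrier's +x, clear of the top. Starts near 0, stays where left (friction 0.04 N m). Its underside is 46.5 mm above the worktop: it passes 2.5 mm over the seated cover.
- swing_knob (a point): On the axis of the arm's upright round black knob (20 mm diameter, 75 mm from the pivot), 74.5 mm above the worktop; the knob stands from 54.5 to 90.5 mm above the worktop and does not turn on the arm. To turn the arm, move this knob about swing_pivot.
- swing_pivot (a point): On the arm's vertical pivot axis, at the height of swing_knob; 46 mm along the carrier's +x and 58 mm along its -y from its centre.
- timer: Bystander: small grey timer 46 x 52 x 19 mm. Origin: centre of its underside.
- drop_bottle: Bystander: brown dropper bottle, 32 mm diameter, 76 mm high. Origin: centre of its underside.

How it is judged (in metres and radians):
On the way, in this order (a step that is already met when the one before it is completed fails the run):
1. the retaining arm is swung clear of the carrier's top (beyond 1.2 rad) (value of joint swing_arm above 1.2 rad), for 0.2 s.
2. the cover lies at rest on the carrier, flush all round (as at the end), with the arm still clear (beyond 0.8 rad) (distance between cover and carrier_seat below 0.005 m and horizontal distance between cover_key and carrier_key below 0.007 m and angle between the x axis of cover and the x axis of carrier, either way round below 0.06 rad and linear speed of cover below 0.02 m/s and value of joint swing_arm above 0.8 rad), for 0.2 s.
At the end, for the whole second after the job is handed in: The cover lies at rest on the carrier: height within 2 mm, tilt under 0.04 rad, centre within 4.5 mm of the carrier's, long side within 0.06 rad, cut-off corners within 7 mm of each other. The retaining arm is back over the cover (joint under 0.12 rad) (horizontal distance between cover and carrier_seat below 0.0045 m and z of cover in the frame of carrier_seat between -0.002 and 0.002 m and horizontal distance between cover_key and carrier_key below 0.007 m and angle between the x axis of cover and the x axis of carrier, either way round below 0.06 rad and angle between cover's own z axis and vertical below 0.04 rad and linear speed of cover below 0.02 m/s and value of joint swing_arm below 0.12 rad); the robot touches nothing.
It fails at once if the cover is dropped or slammed onto the carrier (faster than 0.3 m/s within 15 mm above its top) (horizontal distance between cover and carrier_seat below 0.06 m and z of cover in the frame of carrier_seat below 0.015 m and linear speed of cover above 0.3 m/s).
It fails at once if the timer is moved by more than 20 mm (distance of timer from where it was at the start of the episode above 0.02 m).
It fails at once if the dropper bottle is moved by more than 20 mm (distance of drop_bottle from where it was at the start of the episode above 0.02 m).
It also fails if it takes over 67 s, if anything falls off the work surface, if the arm or the gripper's body presses on something with over 40 N, if the wrist force passes 120 N, or if a joint passes its speed limit or range.

ROBOT

A 6-joint arm with a two-finger parallel gripper is mounted at the origin on a cart in front of the work surface, level with it; the furniture and walls round the work are solid. World frame = base frame: x ahead of the robot, y to its left, z up, the work surface at z = 0. Lengths are in mm, angles in rad, forces in N, time in s.
With the tool pointing down it reaches from about 275 to 750 mm from the base axis. Payload 10.2 kg.
Tool frame: the origin (TCP) lies midway between the tips of the shut fingers; the grasp point (between the pads) lies 19 mm behind it; z points along the fingers, y is the line along which they close (so a half turn about z gives the same grasp; the last joint's range is limited). The gripper opens to 85 mm and grips with 20 to 120 N. Pads are 22 mm wide; open, the fingers measure 114 mm over their backs; the gripper's body (76 mm by 85 mm) begins 54 mm behind the grasp point. The pads swing forward as they close: fully open they stand 13 mm farther back than shut.
Start: joints at [-1.348, 0.313, 1.498, -0, 1.331, -0.223], TCP at [226.358, -473.701, 201.194] pointing down, gripper open.
Joint ranges: [-2.94, 2.94], [-0.97, 2.17], [0.19, 2.56], [-1.23, 4.37], [0.02, 3.11], [-2.88, 2.88]. Speed limits (rad/s): [2.39, 2.39, 3.01, 3.14, 3.14, 3.14].

INTERFACE

Orientations are given as a unit quaternion [w, x, y, z].
In Python, from rig import sense, capture, finish_job, find_in, place_of gives the robot as it stands. The module is installed in compiled form; this text tells all that it offers.
- The arm moves only by the shell command python3 -m jog 'ROWS' [FORCE]. ROWS is JSON, a list of rows, each an object of numbers: "tx", "ty", "tz": the shift along the tool's x, y, z in mm; "ax", "ay", "az": the turn, a rotation vector about the tool's x, y, z in rad; "jaw": the closure, from -1 (fully open) to 1 (shut), so that 0 is half open. In form: [{"tx": .., "ty": .., "tz": .., "ax": .., "ay": .., "az": .., "jaw": ..}, ...]. A call has 1 to 5 rows; each row shifts and turns the commanded pose from where the row before left it, along the tool's axes as they then stand; what a row does not reach is not made up. A row lasts 1/8 s, in which the tool goes at most 62.5 mm and 10.7 degrees, less where a joint would pass 70% of its speed; a pose out of reach is approached as far as the arm can. A call with a gripper value outside its range is refused whole. The fingers move at their own pace and stop on an object; FORCE is the grip in N (left out, the last holds). Time passes only in rows, so rows that do not move let the fingers close. It gives the time, the measured TCP pose, the force, the opening and the grip force at its end, in the units of the state.
- sense(): the state, without advancing time (a new reading comes with each control period).
- capture(name): name is "scene" or "top" or "wrist"; returns a dict with "color" (480x640x3 uint8, red, green, blue), "depth" (480x640 float32, mm along the optical axis (not along the pixel's ray), 0 where there is no reading), "fx", "fy", "cx", "cy" (pixels), "camera_from_world" (4x4, takes a point from world to camera coordinates); the wrist camera has in their place "mount" (4x4, takes a point from camera to tool coordinates, whose origin is the TCP and whose axes are the flange's). Camera axes: x right, y up, looking along -z (the intrinsics and any distortion apply to the point x, -y, -z); pixel columns grow to the right and rows downward; lengths in mm; the calibration is good to about 2 mm. A picture is of the moment at which its call begins: read the wrist's pose just before it.
- finish_job(): hands the job in; it is judged then, once.
Trained networks look in the newest picture that a camera, given by its name, has taken for a name from the list of things; names that differ only in an ending like _2 or _b are one class to them, and where a whole thing is asked for, a point or a joint stands for the part that bears it (a point fixed in the world has none). Each returns a list of dicts, best first, with "conf" (0 to 1); they miss things now and then, are a little off and sometimes report something else, mostly with a low value. They report only what shows in the picture. A call takes as long as a camera call.
- find_in(query, camera): "centre" ([column, row] in pixels, amid what is visible of it).
- place_of(query, camera): "centre" ([column, row] in pixels: a listed point, or the origin of a listed thing).
The state is a dict: "time_s": time; "joints": joint angles; "dq": joint speeds; "tau": joint torques, N m; "eef_pos": TCP position; "ee_rot": TCP orientation; "force": force on the tool from outside, world axes, zero at the start; "wrist_torque": the same for the moment, N m; "grip_width": opening from 0.0 (shut) to 1.0 (fully open); "grip_force": force on a finger pad.
Only numpy, scipy, OpenCV 4.12 (cv2) and the standard library are available. Lean on these libraries where they do the work, as an engineer would, in place of code of your own. Each camera call takes 0.05 s, during which the arm holds its last target. There are 200 camera calls.

## Working session

There is one attempt and no reset: what is moved stays moved. The work goes in short steps, Python scripts to look and compute and a shell command to move; the robot and the scene stay as the last step left them, time stands still between calls to the robot, and variables do not carry over. Pictures are saved under pics/ and viewed, at most 10 in all, crops included, and the job is handed in when it is done.

```bash
mkdir -p pics
cat > h.py <<'E'
import numpy as np, cv2
from rig import sense, capture, find_in, place_of
from scipy.spatial.transform import Rotation as R
def T():
    s=sense(); q=s["ee_rot"]; M=np.eye(4); M[:3,:3]=R.from_quat([q[1],q[2],q[3],q[0]]).as_matrix(); M[:3,3]=s["eef_pos"]; return M
def shot(n):
    M=T(); c=capture(n)
    c["wfc"]=M@c["mount"] if n=="wrist" else np.linalg.inv(c["camera_from_world"])
    return c
def atz(c,uv,z):
    d=np.array([(uv[0]-c["cx"])/c["fx"],-(uv[1]-c["cy"])/c["fy"],-1.]); d=c["wfc"][:3,:3]@d; o=c["wfc"][:3,3]
    return o+d*(z-o[2])/d[2]
def cloud(c):
    v,u=np.mgrid[:480,:640]; d=c["depth"]
    P=np.stack([(u-c["cx"])/c["fx"]*d,-(v-c["cy"])/c["fy"]*d,-d],-1)
    return P@c["wfc"][:3,:3].T+c["wfc"][:3,3]
def save(c,n): cv2.imwrite(f"pics/{n}.png",c["color"][:,:,::-1])
E
python3 - <<'E'
from h import *
np.set_printoptions(precision=1,suppress=True)
print(sense()); print(T())
Z=dict(carrier_seat=36,carrier_key=36,cover=0,cover_grip=34,cover_key=0,swing_knob=74.5,swing_pivot=74.5,timer=0,drop_bottle=0,carrier=0)
for n in ["top","scene"]:
    c=shot(n); save(c,n+"0"); print(n,{k:c[k] for k in c if k in("fx","fy","cx","cy","dist")}, c.keys())
    for q,z in Z.items():
        for r in place_of(q,n)[:2]: print(q,r["conf"],np.array(r["centre"]),atz(c,r["centre"],z))
E
```

```text
{'time_s': 0.0, 'joints': array([-1.3,  0.3,  1.5, -0. ,  1.3, -0.2]), 'dq': array([-0.,  0.,  0., -0.,  0., -0.]), 'tau': array([  0. , -41.2, -26. ,  -0. ,   0. ,   0. ]), 'eef_pos': array([ 226.3, -473.4,  200.6]), 'ee_rot': array([-0. ,  1. ,  0.2, -0. ]), 'force': array([-0.5,  0.2, -0.1]), 'wrist_torque': array([-0.,  0.,  0.]), 'grip_force': 0.0, 'grip_width': 0.9980754770329342}
[[   0.9    0.4   -0.   226.3]
 [   0.4   -0.9    0.  -473.4]
 [   0.    -0.    -1.   200.6]
 [   0.     0.     0.     1. ]]
top {'fx': 474.8486814181662, 'fy': 474.8486814181662, 'cx': 320.6601597336141, 'cy': 232.0236827238609} dict_keys(['color', 'depth', 'fx', 'fy', 'cx', 'cy', 'camera_from_world', 'wfc'])
carrier_seat 0.74 [355.2 287. ] [ 430.5 -296.6   36. ]
carrier_key 0.76 [341.7 311.6] [ 386.7 -270.4   36. ]
cover 0.78 [265.4 269.2] [ 472.6 -128.9    0. ]
cover_grip 0.57 [264.4 265. ] [ 475.4 -130.8   34. ]
cover_grip 0.48 [391.3 258.4] [ 482. -366.   34.]
cover_key 0.86 [287.2 292.9] [ 426.4 -170.2    0. ]
cover_key 0.57 [339.8 314.6] [ 383.3 -268.5    0. ]
swing_knob 0.57 [346.6 246.9] [ 49
[... 387 characters left out ...]
: 327.85928237977083, 'cy': 238.46595634558554} dict_keys(['color', 'depth', 'fx', 'fy', 'cx', 'cy', 'camera_from_world', 'wfc'])
carrier_seat 0.97 [375.4 239.4] [ 436.4 -296.2   36. ]
carrier_key 0.69 [397.4 248.1] [ 384.2 -282.3   36. ]
carrier_key 0.16 [320.  286.8] [454.7 -87.1  36. ]
cover 0.87 [318.9 290.5] [ 475.8 -123.4    0. ]
cover_grip 0.72 [318.  269.9] [ 485.1 -136.6   34. ]
cover_key 0.71 [348.7 284.8] [ 435.9 -166.4    0. ]
swing_knob 0.71 [283.3 250.8] [ 538.2 -105.6   74.5]
swing_knob 0.57 [346.5 218.2] [ 498.5 -285.1   74.5]
swing_pivot 0.91 [373.1 206.7] [ 472.9 -368.    74.5]
timer 0.96 [280.7 249.2] [ 620.4 -221.8    0. ]
carrier 0.82 [377.8 255.7] [ 428.2 -295.5    0. ]
```

View pics/top0.png

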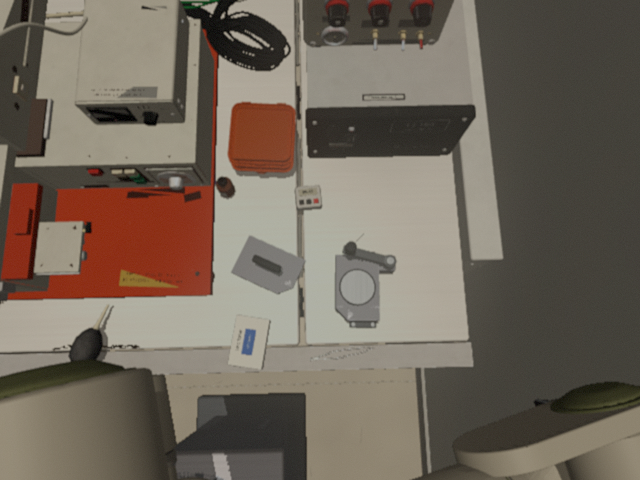

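View pics/scene0.png

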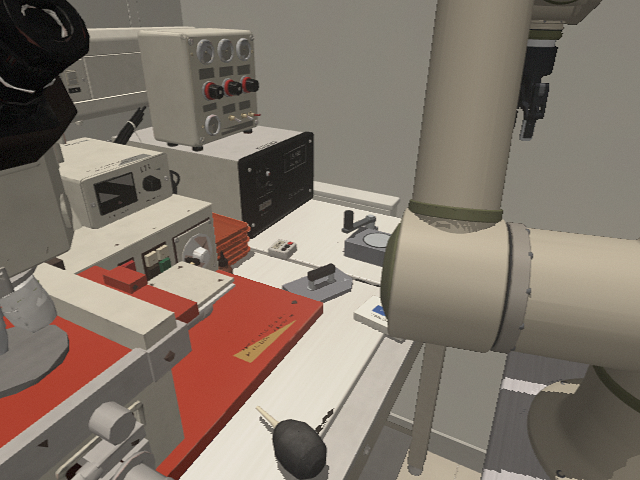

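The top view shows the carrier (seat at 355,287), with its swing arm running from the pivot (391,260) to the knob (347,247). The cover is at (265,267) with its cut-off corner at about (287,293), so its yaw is about 65°. The timer is at (311,198) and the bottle at (225,188). Next I'll move above the carrier for a close look.

```bash
cat > go.py <<'E'
import sys
from h import *
# go.py x y z yaw : tool x-axis yaw (deg), tool pointing down. Prints total tool-frame move (translation first, turn spread over rows)
def plan(x,y,z,yaw,n=None):
    M=T(); p=M[:3,3]; psi=np.arctan2(M[1,0],M[0,0]); t=np.radians(yaw)
    dy=(t-psi+np.pi)%(2*np.pi)-np.pi
    D=np.array([x,y,z])-p
    n=n or int(max(np.ceil(np.linalg.norm(D)/55),np.ceil(abs(dy)/.18),1))
    print("yaw now",np.degrees(psi).round(1),"pos",p.round(1),"n",n)
    for i in range(n):
        a=psi+dy*i/n; X=np.array([np.cos(a),np.sin(a)]);Y=np.array([np.sin(a),-np.cos(a)])
        print('{"tx":%.1f,"ty":%.1f,"tz":%.1f,"az":%.3f}'%(D[:2]/n@X,D[:2]/n@Y,-D[2]/n,-dy/n),end=",")
    print()
if __name__=="__main__": plan(*map(float,sys.argv[1:5]),*(map(int,sys.argv[5:])))
E
python3 - <<'E'
from h import *
c=capture("wrist"); np.set_printoptions(precision=2,suppress=True); print(c["mount"],c["fx"])
E
python3 go.py 400 -300 280 0
```

```text
[[  -0.      0.97    0.26   64.83]
 [   1.     -0.      0.      0.58]
 [   0.      0.26   -0.97 -172.24]
 [   0.      0.      0.      1.  ]] 391.72538287851575
yaw now 25.5 pos [ 226.4 -473.7  201.2] n 5
{"tx":46.3,"ty":-16.4,"tz":-15.8,"az":0.089},{"tx":44.7,"ty":-20.4,"tz":-15.8,"az":0.089},{"tx":42.7,"ty":-24.3,"tz":-15.8,"az":0.089},{"tx":40.3,"ty":-28.0,"tz":-15.8,"az":0.089},{"tx":37.7,"ty":-31.5,"tz":-15.8,"az":0.089},
```

```bash
python3 -m jog '[{"tx":46,"ty":-16,"tz":-16,"az":0.089},{"tx":45,"ty":-20,"tz":-16,"az":0.089},{"tx":43,"ty":-24,"tz":-16,"az":0.089},{"tx":40,"ty":-28,"tz":-16,"az":0.089},{"tx":38,"ty":-31,"tz":-16,"az":0.089}]'
python3 -m jog '[{"jaw":1},{"jaw":1},{"jaw":1}]'
cat > look.py <<'E'
import sys
from h import *
np.set_printoptions(precision=1,suppress=True)
Z=dict(carrier_seat=36,carrier_key=36,cover=0,cover_grip=34,cover_key=0,swing_knob=74.5,swing_pivot=74.5,carrier=0)
c=shot("wrist"); save(c,sys.argv[1]); np.savez("/tmp/"+sys.argv[1],P=cloud(c),C=c["color"],d=c["depth"])
print(c["wfc"][:3,3])
for q,z in Z.items():
    for r in place_of(q,"wrist")[:1]: print(q,r["conf"],np.array(r["centre"]),atz(c,r["centre"],z))
E
python3 look.py w1
```

```text
[ 285.1 -446.3  373.4]schema error: expected keys tx, ty, tz, ax, ay, az, jaw
schema error: expected keys tx, ty, tz, ax, ay, az, jaw
```

View pics/w1.png

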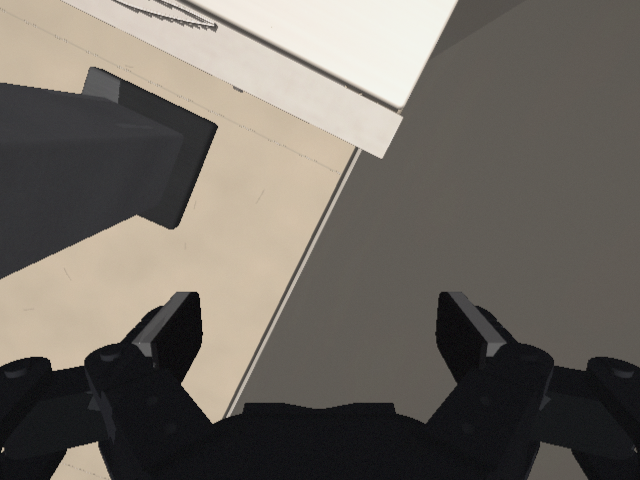

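The rows were refused because every row needs all seven keys. The picture only shows the bench edge from the start pose, so I'll resend with full rows.

```bash
sed -i 's/"az":%.3f}/"ax":0,"ay":0,"az":%.3f,"jaw":J}/' go.py
python3 -m jog '[{"tx":46,"ty":-16,"tz":-16,"ax":0,"ay":0,"az":0.089,"jaw":1},{"tx":45,"ty":-20,"tz":-16,"ax":0,"ay":0,"az":0.089,"jaw":1},{"tx":43,"ty":-24,"tz":-16,"ax":0,"ay":0,"az":0.089,"jaw":1},{"tx":40,"ty":-28,"tz":-16,"ax":0,"ay":0,"az":0.089,"jaw":1},{"tx":38,"ty":-31,"tz":-16,"ax":0,"ay":0,"az":0.089,"jaw":1}]'
python3 -m jog '[{"tx":0,"ty":0,"tz":0,"ax":0,"ay":0,"az":0,"jaw":1},{"tx":0,"ty":0,"tz":0,"ax":0,"ay":0,"az":0,"jaw":1},{"tx":0,"ty":0,"tz":0,"ax":0,"ay":0,"az":0,"jaw":1}]'
python3 look.py w2
```

```text
time_s: 2.22
eef_pos: [401.7, -300.2, 281.9]
ee_rot: [0.0, 1.0, -0.001, 0.0]
force: [0.3, -0.4, 0.4]
grip_width: -0.003
grip_force: 0.0
time_s: 2.6
eef_pos: [400.0, -302.2, 280.7]
ee_rot: [-0.0, 1.0, -0.0, -0.0]
force: [-0.3, -0.1, 0.2]
grip_width: -0.002
grip_force: 0.0
[ 465.2 -303.   452.9]
carrier_seat 0.73 [319.3 155.5] [ 437.6 -302.5   36. ]
carrier_key 0.96 [288.9 208.4] [ 381.2 -269.6   36. ]
cover 0.74 [318.8 159.3] [ 430.9 -301.9    0. ]
cover_grip 0.56 [155.4 114.6] [ 478.7 -134.5   34. ]
cover_key 0.59 [197.1 157.3] [ 433.2 -163.3    0. ]
swing_knob 0.58 [304.1  89. ] [ 499.6 -288.8   74.5]
swing_pivot 0.78 [381.8 113.8] [ 478.  -360.3   74.5]
carrier 0.7 [317.9 154.3] [ 436.5 -300.9    0. ]
```

View pics/w2.png

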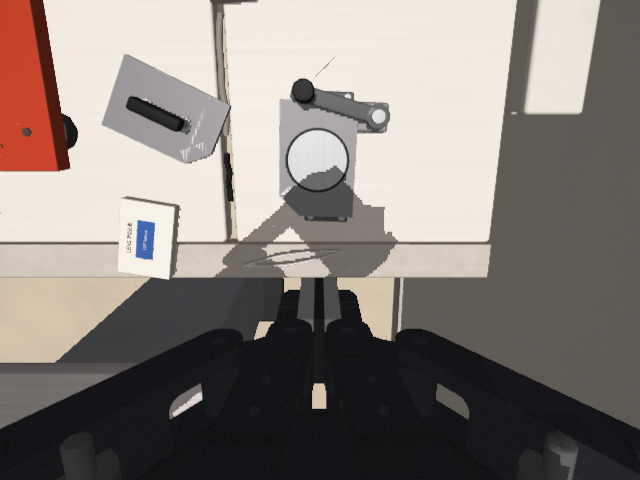

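The carrier is at (318,160) with yaw close to 0. The arm runs from the knob (303,90) to the pivot (378,117). The cover is at (165,110), with its cut-off corner at (200,155). I'll measure all of these with depth.

```bash
cat > meas.py <<'E'
import sys
from h import *
np.set_printoptions(precision=1,suppress=True)
def rect(P,lo,hi,c,r,name):
    m=(P[...,2]>lo)&(P[...,2]<hi)&(np.hypot(P[...,0]-c[0],P[...,1]-c[1])<r)
    q=P[m][:,:2]; 
    if len(q)<20: print(name,"few",len(q)); return
    (cx,cy),s,a=cv2.minAreaRect(q.astype(np.float32)); print(name,len(q),"rect",np.array([cx,cy,*s,a]),"medz",np.median(P[m][:,2]).round(1),"mean",q.mean(0),"bb",q.min(0),q.max(0))
    return q
if __name__=="__main__":
    d=np.load("/tmp/"+sys.argv[1]+".npz"); P=d["P"]
    rect(P,-5,4,(480,-240),30,"table")
    rect(P,30,41,(437,-300),85,"carrier top")
    rect(P,5,14,(475,-130),85,"cover plate")
    rect(P,36,50,(475,-130),50,"bar")
    rect(P,84,98,(500,-290),60,"knob top")
    rect(P,48,60,(485,-320),90,"arm")
E
python3 meas.py w2
```

```text
table 2104 rect [ 480.8 -235.9   51.3   59.5   79.2] medz -0.2 mean [ 480.7 -236.7] bb [ 450.1 -264.9] [ 509.7 -210.1]
carrier top 8075 rect [ 431.6 -314.4  108.9  119.9   88.3] medz 35.9 mean [ 432.4 -299.9] bb [ 371.3 -369.9] [ 492.8 -259.1]
cover plate 7345 rect [ 479.1 -134.2  120.9   80.2   64.3] medz 8.0 mean [ 481.7 -134.6] bb [ 427.4 -205.7] [540.7 -62.9]
bar 813 rect [ 478.8 -134.8   56.    14.5   64.2] medz 41.6 mean [ 479.1 -135.7] bb [ 462.5 -161.5] [ 495.6 -108.3]
knob top 420 rect [ 497.1 -287.8   18.6   18.9   89.7] medz 90.1 mean [ 497.2 -287.9] bb [ 487.7 -297.1] [ 506.6 -278.5]
arm 1503 rect [ 485.6 -322.7   99.3   22.8   75.5] medz 54.1 mean [ 483.8 -333.1] bb [ 465.3 -370.9] [ 507.7 -274.2]
```

```bash
python3 go.py 471 -280 62 -15.6 4
```

```text
yaw now 0.0 pos [ 400.6 -301.6  281.2] n 4
{"tx":17.6,"ty":-5.4,"tz":54.8,"ax":0,"ay":0,"az":0.068,"jaw":J},{"tx":17.2,"ty":-6.6,"tz":54.8,"ax":0,"ay":0,"az":0.068,"jaw":J},{"tx":16.7,"ty":-7.7,"tz":54.8,"ax":0,"ay":0,"az":0.068,"jaw":J},{"tx":16.1,"ty":-8.8,"tz":54.8,"ax":0,"ay":0,"az":0.068,"jaw":J},
```

```bash
python3 -m jog '[{"tx":17.6,"ty":-5.4,"tz":54,"ax":0,"ay":0,"az":0.068,"jaw":1},{"tx":17.2,"ty":-6.6,"tz":54,"ax":0,"ay":0,"az":0.068,"jaw":1},{"tx":16.7,"ty":-7.7,"tz":54,"ax":0,"ay":0,"az":0.068,"jaw":1},{"tx":16,"ty":-8.8,"tz":30,"ax":0,"ay":0,"az":0.068,"jaw":1},{"tx":0,"ty":0,"tz":27,"ax":0,"ay":0,"az":0,"jaw":1}]'
python3 -m jog '[{"tx":4,"ty":0,"tz":0,"ax":0,"ay":0,"az":0,"jaw":1},{"tx":0,"ty":0,"tz":0,"ax":0,"ay":0,"az":0,"jaw":1}]'
```

```text
time_s: 3.68
eef_pos: [471.6, -279.3, 60.7]
ee_rot: [-0.0, 0.991, -0.135, -0.0]
force: [-0.1, 0.1, -0.3]
grip_width: 0.003
grip_force: 0.0
time_s: 3.92
eef_pos: [475.5, -281.6, 63.4]
ee_rot: [0.001, 0.991, -0.135, 0.001]
force: [0.8, -0.5, 0.5]
grip_width: 0.001
grip_force: 0.0
```

```bash
python3 -m jog '[{"tx":13.8,"ty":-2.5,"tz":0,"ax":0,"ay":0,"az":0.18,"jaw":1},{"tx":13.8,"ty":-2.5,"tz":0,"ax":0,"ay":0,"az":0.18,"jaw":1},{"tx":13.8,"ty":-2.5,"tz":0,"ax":0,"ay":0,"az":0.18,"jaw":1},{"tx":13.8,"ty":-2.5,"tz":0,"ax":0,"ay":0,"az":0.18,"jaw":1}]'
python3 - <<'E'
from h import *
M=T(); r=M[:3,:3]@[21,75,0]; print("pivot implied",M[:3,3]+r, sense()["joints"])
E
```

```text
time_s: 4.42
eef_pos: [527.1, -301.1, 64.0]
ee_rot: [0.0, 0.878, -0.478, 0.001]
force: [0.3, -0.6, -0.4]
grip_width: -0.004
grip_force: 0.0
pivot implied [ 475.5039798  -359.48264729   63.96775325] [-7.11826362e-01  6.19585531e-01  1.40482895e+00 -1.25075881e-05
  1.11460549e+00  1.85605792e+00]
```

```bash
python3 -m jog '[{"tx":13.8,"ty":-2.5,"tz":0,"ax":0,"ay":0,"az":0.18,"jaw":1},{"tx":13.8,"ty":-2.5,"tz":0,"ax":0,"ay":0,"az":0.18,"jaw":1},{"tx":13.8,"ty":-2.5,"tz":0,"ax":0,"ay":0,"az":0.18,"jaw":1},{"tx":4,"ty":0,"tz":0,"ax":0,"ay":0,"az":0.04,"jaw":1},{"tx":0,"ty":0,"tz":0,"ax":0,"ay":0,"az":0,"jaw":1}]'
python3 -m jog '[{"tx":-10,"ty":0,"tz":0,"ax":0,"ay":0,"az":0,"jaw":1},{"tx":0,"ty":0,"tz":-50,"ax":0,"ay":0,"az":0,"jaw":1},{"tx":0,"ty":0,"tz":-60,"ax":0,"ay":0,"az":0,"jaw":-1}]'
python3 go.py 430 -250 280 0 5
```

```text
time_s: 5.05
eef_pos: [549.1, -339.4, 62.9]
ee_rot: [-0.0, 0.708, -0.706, 0.0]
force: [0.2, 0.1, -0.2]
grip_width: -0.001
grip_force: 0.0
time_s: 5.42
eef_pos: [548.7, -327.7, 172.9]
ee_rot: [0.0, 0.708, -0.706, -0.001]
force: [0.0, 0.2, 0.5]
grip_width: 0.2
grip_force: 0.0
yaw now -89.9 pos [ 548.7 -327.7  172.9] n 5
{"tx":-15.6,"ty":23.7,"tz":-21.4,"ax":0,"ay":0,"az":-0.314,"jaw":J},{"tx":-22.1,"ty":17.7,"tz":-21.4,"ax":0,"ay":0,"az":-0.314,"jaw":J},{"tx":-26.5,"ty":10.0,"tz":-21.4,"ax":0,"ay":0,"az":-0.314,"jaw":J},{"tx":-28.3,"ty":1.4,"tz":-21.4,"ax":0,"ay":0,"az":-0.314,"jaw":J},{"tx":-27.4,"ty":-7.5,"tz":-21.4,"ax":0,"ay":0,"az":-0.314,"jaw":J},
```

```bash
python3 go.py 430 -250 280 0 9
```

```text
yaw now -89.9 pos [ 548.7 -327.7  172.9] n 9
{"tx":-8.7,"ty":13.2,"tz":-11.9,"ax":0,"ay":0,"az":-0.174,"jaw":J},{"tx":-10.8,"ty":11.5,"tz":-11.9,"ax":0,"ay":0,"az":-0.174,"jaw":J},{"tx":-12.6,"ty":9.4,"tz":-11.9,"ax":0,"ay":0,"az":-0.174,"jaw":J},{"tx":-14.1,"ty":7.1,"tz":-11.9,"ax":0,"ay":0,"az":-0.174,"jaw":J},{"tx":-15.1,"ty":4.5,"tz":-11.9,"ax":0,"ay":0,"az":-0.174,"jaw":J},{"tx":-15.7,"ty":1.8,"tz":-11.9,"ax":0,"ay":0,"az":-0.174,"jaw":J},{"tx":-15.7,"ty":-0.9,"tz":-11.9,"ax":0,"ay":0,"az":-0.174,"jaw":J},{"tx":-15.3,"ty":-3.6,"tz":-11.9,"ax":0,"ay":0,"az":-0.174,"jaw":J},{"tx":-14.5,"ty":-6.2,"tz":-11.9,"ax":0,"ay":0,"az":-0.174,"jaw":J},
```

```bash
python3 -m jog '[{"tx":-8.7,"ty":13.2,"tz":-12,"ax":0,"ay":0,"az":-0.174,"jaw":-1},{"tx":-10.8,"ty":11.5,"tz":-12,"ax":0,"ay":0,"az":-0.174,"jaw":-1},{"tx":-12.6,"ty":9.4,"tz":-12,"ax":0,"ay":0,"az":-0.174,"jaw":-1},{"tx":-14,"ty":7,"tz":-12,"ax":0,"ay":0,"az":-0.174,"jaw":-1},{"tx":-15,"ty":4.5,"tz":-12,"ax":0,"ay":0,"az":-0.174,"jaw":-1}]' >/dev/null
python3 -m jog '[{"tx":-15.7,"ty":1.8,"tz":-12,"ax":0,"ay":0,"az":-0.174,"jaw":-1},{"tx":-15.7,"ty":-0.9,"tz":-12,"ax":0,"ay":0,"az":-0.174,"jaw":-1},{"tx":-15.3,"ty":-3.6,"tz":-12,"ax":0,"ay":0,"az":-0.174,"jaw":-1},{"tx":-14.5,"ty":-6.2,"tz":-12,"ax":0,"ay":0,"az":-0.174,"jaw":-1},{"tx":0,"ty":0,"tz":0,"ax":0,"ay":0,"az":0,"jaw":-1}]'
python3 look.py w3
python3 - <<'E'
from meas import *
from scipy.optimize import least_squares
P=np.load("/tmp/w3.npz")["P"]
rect(P,84,98,(545,-360),70,"knob")
rect(P,36,50,(475,-130),50,"bar"); rect(P,5,14,(475,-130),85,"plate")
q=rect(P,33,39,(432,-300),85,"carrier"); 
q=q[(q[:,1]>-337)]; rect(np.c_[q,np.full(len(q),36)][None],0,99,(432,-300),85,"carrier clipped")
# edges
for lo,hi in((400,440),(440,480)): s=q[(q[:,0]>lo)&(q[:,0]<hi)]; print("y+ edge",(lo+hi)/2,np.percentile(s[:,1],99.5))
for lo,hi in((-330,-310),(-310,-290),(-290,-270)): s=q[(q[:,1]>lo)&(q[:,1]<hi)]; print("x edges",lo,np.percentile(s[:,0],[.5,99.5]))
allc=P[(abs(P[...,2]-36)<3)][:,:2]
for lo,hi in((380,400),(400,420),(420,440)): s=allc[(allc[:,0]>lo)&(allc[:,0]<hi)&(allc[:,1]<-250)]; print("y- edge",lo,np.percentile(s[:,1],.5))
E
```

```text
time_s: 6.68
eef_pos: [430.8, -250.3, 281.2]
ee_rot: [0.001, 1.0, -0.003, 0.001]
force: [0.1, 0.2, 0.2]
grip_width: 0.997
grip_force: 0.0
[ 495.7 -251.1  453.6]
carrier_seat 0.94 [366.  186.9] [ 435.7 -301.1   36. ]
carrier_key 0.84 [335.4 232. ] [ 386.  -268.7   36. ]
cover 0.96 [216.3 146.4] [ 477.4 -134.9    0. ]
cover_grip 0.38 [356.9 126.1] [ 498.5 -290.4   34. ]
cover_key 0.71 [245.2 183.7] [ 435.  -165.3    0. ]
swing_knob 0.93 [355.5 124.2] [ 500.  -285.2   74.5]
swing_pivot 0.87 [434.3 149.1] [ 476.8 -360.3   74.5]
carrier 0.6 [359.7 181.4] [ 437. -298.    0.]
knob few 0
bar 759 rect [ 479.1 -134.6   55.7   14.4   63.9] medz 41.5 mean [ 479.3 -135.2] bb [ 461.9 -161.5] [ 495.6 -108.7]
plate 6940 rect [ 479.2 -134.2  120.5   80.    64.3] medz 7.9 mean [ 482. -134.] bb [ 427.5 -204.8] [540.  -63.3]
carrier 7494 rect [ 429.5 -299.6   92.1  117.6   81.4] medz 35.7 mean [ 431.9 -299.3] bb [ 371.4 -352.2] [ 492.8 -259.4]
carrier clipped 7270 rect [ 432.1 -298.2   77.5  121.3   90. ] medz 36.0 mean [ 431.7 -298.1] bb [ 371.4 -337. ] [ 492.8 -259.4]
y+ edge 420.0 -259.4651487325377
y+ edge 460.0 -261.52843935640084
x edges -330 [371.9 480.4]
x edges -310 [373.3 485.6]
x edges -290 [374.1 491.7]
y- edge 380 -580.3763377101089
y- edge 400 -580.5517941863284
y- edge 420 -580.1843371794573
```

View pics/w3.png

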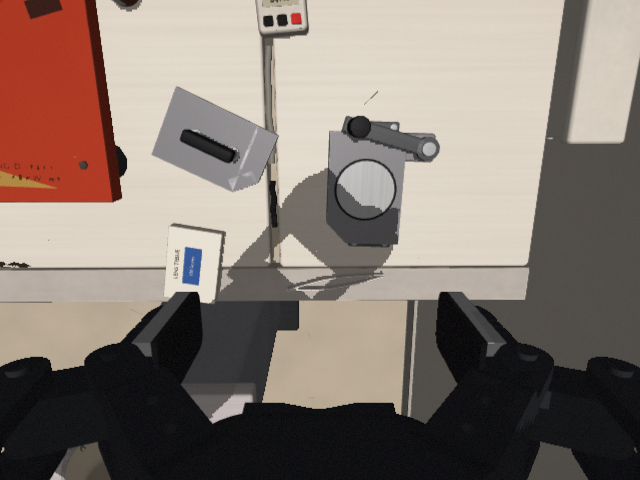

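The arm in the picture, knob (358,126) to pivot (428,149), looks no different: it did not swing. I'll check where the knob actually is.

```bash
python3 - <<'E'
from meas import *
for n in("w2","w3"):
    P=np.load(f"/tmp/{n}.npz")["P"]
    rect(P,84,98,(497,-288),40,n+" knob"); rect(P,50,60,(485,-320),60,n+" arm")
E
python3 go.py 467 -279 80 -15.6 4
```

```text
w2 knob 420 rect [ 497.1 -287.8   18.6   18.9   89.7] medz 90.1 mean [ 497.2 -287.9] bb [ 487.7 -297.1] [ 506.6 -278.5]
w2 arm 1498 rect [ 485.6 -322.7   99.3   22.8   75.5] medz 54.1 mean [ 483.8 -333.2] bb [ 465.3 -370.9] [ 507.7 -274.2]
w3 knob 388 rect [ 497.5 -287.6   19.    19.    26.5] medz 89.9 mean [ 497.6 -287.4] bb [ 487.7 -297.3] [ 506.9 -278.1]
w3 arm 1382 rect [ 487.9 -323.1   99.2   23.4   72.1] medz 54.0 mean [ 484.  -332.8] bb [ 465.  -371.2] [ 508.  -273.9]
yaw now -0.3 pos [ 431.  -251.2  279.9] n 4
{"tx":9.0,"ty":6.9,"tz":50.0,"ax":0,"ay":0,"az":0.067,"jaw":J},{"tx":9.5,"ty":6.3,"tz":50.0,"ax":0,"ay":0,"az":0.067,"jaw":J},{"tx":9.9,"ty":5.6,"tz":50.0,"ax":0,"ay":0,"az":0.067,"jaw":J},{"tx":10.2,"ty":5.0,"tz":50.0,"ax":0,"ay":0,"az":0.067,"jaw":J},
```

```bash
python3 go.py 497.5 -287.6 110 74.4 8
```

```text
yaw now -0.3 pos [ 431.  -251.2  279.9] n 8
{"tx":8.3,"ty":4.5,"tz":21.2,"ax":0,"ay":0,"az":-0.163,"jaw":J},{"tx":7.5,"ty":5.8,"tz":21.2,"ax":0,"ay":0,"az":-0.163,"jaw":J},{"tx":6.5,"ty":6.9,"tz":21.2,"ax":0,"ay":0,"az":-0.163,"jaw":J},{"tx":5.2,"ty":7.9,"tz":21.2,"ax":0,"ay":0,"az":-0.163,"jaw":J},{"tx":3.9,"ty":8.6,"tz":21.2,"ax":0,"ay":0,"az":-0.163,"jaw":J},{"tx":2.4,"ty":9.1,"tz":21.2,"ax":0,"ay":0,"az":-0.163,"jaw":J},{"tx":0.9,"ty":9.4,"tz":21.2,"ax":0,"ay":0,"az":-0.163,"jaw":J},{"tx":-0.6,"ty":9.4,"tz":21.2,"ax":0,"ay":0,"az":-0.163,"jaw":J},
```

```bash
python3 -m jog '[{"tx":8.3,"ty":4.5,"tz":21,"ax":0,"ay":0,"az":-0.163,"jaw":-1},{"tx":7.5,"ty":5.8,"tz":21,"ax":0,"ay":0,"az":-0.163,"jaw":-1},{"tx":6.5,"ty":6.9,"tz":21,"ax":0,"ay":0,"az":-0.163,"jaw":-1},{"tx":5.2,"ty":7.9,"tz":21,"ax":0,"ay":0,"az":-0.163,"jaw":-1},{"tx":3.9,"ty":8.6,"tz":21,"ax":0,"ay":0,"az":-0.163,"jaw":-1}]' >/dev/null
python3 -m jog '[{"tx":2.4,"ty":9.1,"tz":21,"ax":0,"ay":0,"az":-0.163,"jaw":-1},{"tx":0.9,"ty":9.4,"tz":21,"ax":0,"ay":0,"az":-0.163,"jaw":-1},{"tx":-0.6,"ty":9.4,"tz":21,"ax":0,"ay":0,"az":-0.163,"jaw":-1},{"tx":0,"ty":0,"tz":0,"ax":0,"ay":0,"az":0,"jaw":-1}]'
python3 go.py 497.5 -287.6 60 74.4 2
```

```text
time_s: 8.25
eef_pos: [496.8, -287.1, 110.7]
ee_rot: [-0.002, 0.797, 0.604, -0.0]
force: [-0.1, -0.6, -0.1]
grip_width: 1.002
grip_force: 0.0
yaw now 74.3 pos [ 496.8 -287.1  110.7] n 2
{"tx":-0.2,"ty":0.4,"tz":25.3,"ax":0,"ay":0,"az":-0.001,"jaw":J},{"tx":-0.2,"ty":0.4,"tz":25.3,"ax":0,"ay":0,"az":-0.001,"jaw":J},
```

```bash
python3 -m jog '[{"tx":0,"ty":0,"tz":25,"ax":0,"ay":0,"az":0,"jaw":-1},{"tx":0,"ty":0,"tz":25,"ax":0,"ay":0,"az":0,"jaw":0.2},{"tx":0,"ty":0,"tz":0,"ax":0,"ay":0,"az":0,"jaw":0.7},{"tx":0,"ty":0,"tz":0,"ax":0,"ay":0,"az":0,"jaw":1},{"tx":0,"ty":0,"tz":0,"ax":0,"ay":0,"az":0,"jaw":1}]' 20
python3 -m jog '[{"tx":0,"ty":0,"tz":0,"ax":0,"ay":0,"az":0,"jaw":1},{"tx":0,"ty":0,"tz":0,"ax":0,"ay":0,"az":0,"jaw":1}]' 20
```

```text
time_s: 8.88
eef_pos: [497.7, -287.9, 63.5]
ee_rot: [0.001, 0.797, 0.604, 0.0]
force: [0.1, 0.8, -0.2]
grip_width: 0.145
grip_force: 0.0
time_s: 9.12
eef_pos: [497.4, -287.5, 62.5]
ee_rot: [0.0, 0.797, 0.605, 0.0]
force: [-0.2, 0.5, 0.3]
grip_width: -0.001
grip_force: 0.0
```

Run:
```python
from h import *
c=shot("scene"); a=c["color"][150:330,250:490]; a=cv2.resize(a,None,fx=2.5,fy=2.5)
w=shot("wrist"); b=cv2.resize(w["color"],(600,450))[:,:200*3]
o=np.zeros((600,800,3),np.uint8); t=cv2.resize(a,(400,300)); o[:300,:400]=t; o[:300,400:]=cv2.resize(w["color"],(400,300))
t=capture("top"); o[300:,:400]=cv2.resize(t["color"][200:350,260:460],(400,300)); cv2.imwrite("pics/m4.png",o[:,:,::-1])
```

```text
(no output)
```

View pics/m4.png

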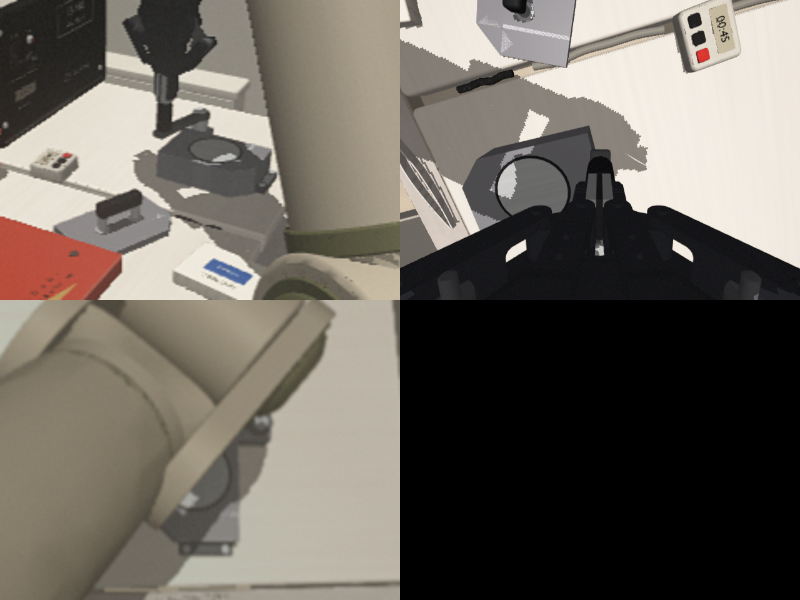

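The scene tile (top left) shows the shut fingers ending on or beside the knob. The wrist tile shows something round and black at about (600,165), just beyond the tips. I'll measure the tips against the knob in depth.

Run:
```python
from h import *
np.set_printoptions(precision=0,suppress=True,linewidth=200)
c=shot("wrist"); P=cloud(c); M=np.linalg.inv(T()); Q=P@M[:3,:3].T+M[:3,3]
print("z world / tool xyz down column 320,308,335")
for u in (308,320,335):
    for v in range(220,420,12): print(u,v,c["depth"][v,u],P[v,u],Q[v,u],c["color"][v,u])
s=shot("scene"); P=cloud(s)
print("scene")
for v in range(190,236,4): print(v,P[v,346],P[v,350],P[v,354])
```

```text
z world / tool xyz down column 320,308,335
308 220 240.66595 [ 494. -275.   -0.] [11. -7. 62.] [131 124 118]
308 232 226.33607 [ 493. -279.   16.] [ 7. -6. 47.] [52 54 52]
308 244 188.3791 [ 495. -275.   54.] [11. -5.  8.] [49 50 50]
308 256 182.15318 [ 495. -279.   61.] [ 8. -5.  1.] [13 13 15]
308 268 164.89725 [ 495. -278.   79.] [  8.  -4. -17.] [13 14 14]
308 280 144.50356 [ 496. -276.   99.] [ 11.  -4. -37.] [81 79 79]
308 292 133.9089 [ 497. -276.  110.] [ 11.  -4. -48.] [79 78 77]
308 304 124.6561 [ 497. -276.  120.] [ 11.  -3. -58.] [81 79 80]
308 316 117.11828 [ 497. -276.  128.] [ 11.  -3. -65.] [78 76 77]
308 328 109.016464 [ 497. -276.  136.] [ 11.  -3. -74.] [20 21 25]
308 340 101.91828 [ 498. -276.  143.] [ 12.  -3. -81.] [22 22 24]
308 352 100.74262 [ 497. -278.  145.] [  9.  -3. -83.] [19 18 20]
308 364 107.687485 [ 495. -285.  140.] [  2.  -3. -77.] [21 20 23]
308 376 108.379005 [ 494. -288.  140.] [ -1.  -3. -78.] [25 28 27]
308 388 108.751945 [ 493. -291.  140.] [ -5.  -3. -78.] [22 23 26]
308 400 109.08855 [ 492. -295.  141.] [ -8.  -3. -79.] [19 22 24]
308 412 7
[... 2352 characters left out ...]
194 [ 500. -281.  129.] [ 488. -274.  134.] [ 480. -275.  135.]
198 [ 497. -276.  123.] [ 490. -279.  123.] [ 484. -285.  122.]
202 [ 497. -276.  114.] [ 489. -277.  115.] [ 484. -285.  113.]
206 [ 496. -276.  106.] [ 489. -280.  106.] [ 483. -286.  105.]
210 [ 497. -278.   96.] [ 487. -275.   99.] [ 570. -492.   -1.]
214 [ 498. -280.   86.] [ 490. -283.   86.] [ 560. -471.   -2.]
218 [ 496. -278.   78.] [ 489. -282.   78.] [ 550. -448.   -2.]
222 [ 496. -278.   69.] [ 490. -284.   68.] [ 540. -424.   -1.]
226 [ 496. -279.   60.] [ 489. -282.   60.] [ 488. -301.   53.]
230 [ 495. -277.   52.] [ 490. -287.   49.] [ 523. -387.   -2.]
234 [167. 465. 451.] [ 522. -362.   -2.] [ 486. -299.   35.]
```

The visible finger ends about 32 mm short of the reported TCP, and below that I see the knob. So the fingertips have been passing over the knob. I'll pin the offset down.

Run:
```python
from h import *
np.set_printoptions(precision=1,suppress=True,linewidth=200)
c=shot("wrist"); P=cloud(c); M=np.linalg.inv(T()); Q=P@M[:3,:3].T+M[:3,3]
for u in (304,308,312,334):
    for v in range(266,286,1): print(u,v,P[v,u,2].round(0),Q[v,u],c["color"][v,u])
```

```text
304 266 69.0 [ 5.5 -6.6 -6.8] [14 12 12]
304 267 70.0 [ 5.5 -6.5 -8. ] [14 13 11]
304 268 72.0 [  5.7  -6.5 -10. ] [14 14 16]
304 269 74.0 [  5.7  -6.4 -11.4] [13  8  9]
304 270 75.0 [  5.7  -6.4 -12.6] [ 9  7 11]
304 271 76.0 [  5.7  -6.3 -13.9] [13  9 11]
304 272 77.0 [  5.8  -6.3 -15.3] [15 13 13]
304 273 79.0 [  6.1  -6.2 -17.1] [10 14 14]
304 274 80.0 [  6.   -6.2 -18.3] [ 9  9 11]
304 275 82.0 [  6.3  -6.1 -20. ] [11 10 12]
304 276 82.0 [  5.9  -6.1 -20.3] [15 16 17]
304 277 85.0 [  6.5  -6.  -23. ] [44 45 43]
304 278 97.0 [ 10.7  -5.5 -34.6] [77 76 76]
304 279 97.0 [ 10.4  -5.5 -35. ] [81 80 80]
304 280 98.0 [ 10.5  -5.5 -36.1] [77 77 77]
304 281 98.0 [ 10.1  -5.5 -36.3] [80 79 79]
304 282 100.0 [ 10.4  -5.4 -37.8] [79 78 79]
304 283 101.0 [ 10.5  -5.4 -39.1] [78 78 78]
304 284 102.0 [ 10.3  -5.3 -39.6] [78 77 78]
304 285 103.0 [ 10.3  -5.3 -40.6] [78 77 77]
308 266 74.0 [  7.3  -4.6 -11.9] [19 17 18]
308 267 76.0 [  7.7  -4.6 -14.2] [14 14 16]
308 268 78.0 [  7.8  -4.5 -15.8] [15 15 11]
308 269 80.0 [  8.2  -4.5 -18. ] [14 13 14]
308 270 80.0 [  7.7  -4.5 -18. ] [15 14 14]
30
[... 1727 characters left out ...]
.0 [  7.1   6.4 -16.3] [ 9  8 11]
334 271 80.0 [  7.    6.4 -17.4] [10 10 11]
334 272 81.0 [  7.1   6.4 -18.7] [18 17 15]
334 273 81.0 [  6.6   6.4 -18.7] [14 14 13]
334 274 84.0 [  7.3   6.2 -21.5] [12 11 11]
334 275 85.0 [  7.2   6.2 -22.5] [18 18 17]
334 276 86.0 [  7.2   6.2 -23.6] [14 12  7]
334 277 87.0 [  7.1   6.1 -24.5] [45 45 43]
334 278 95.0 [ 10.1   5.8 -33.1] [76 75 75]
334 279 97.0 [ 10.2   5.7 -34.4] [78 78 78]
334 280 98.0 [ 10.5   5.7 -36.3] [80 79 79]
334 281 234.0 [  64.6    0.  -172.2] [80 78 78]
334 282 99.0 [ 10.    5.6 -36.9] [80 79 80]
334 283 101.0 [ 10.4   5.6 -38.9] [79 77 78]
334 284 103.0 [ 10.8   5.5 -40.7] [78 77 78]
334 285 103.0 [ 10.3   5.5 -40.4] [80 79 79]
```

The true fingertips sit about 33 mm above the reported TCP height. I'll open, go down 33 mm more and pinch the knob.

```bash
python3 -m jog '[{"tx":0,"ty":0,"tz":0,"ax":0,"ay":0,"az":0,"jaw":0},{"tx":0,"ty":0,"tz":0,"ax":0,"ay":0,"az":0,"jaw":0},{"tx":0,"ty":0,"tz":17,"ax":0,"ay":0,"az":0,"jaw":0},{"tx":0,"ty":0,"tz":16,"ax":0,"ay":0,"az":0,"jaw":0},{"tx":0,"ty":0,"tz":0,"ax":0,"ay":0,"az":0,"jaw":0.3}]' 20
python3 -m jog '[{"tx":0,"ty":0,"tz":0,"ax":0,"ay":0,"az":0,"jaw":0.7},{"tx":0,"ty":0,"tz":0,"ax":0,"ay":0,"az":0,"jaw":1},{"tx":0,"ty":0,"tz":0,"ax":0,"ay":0,"az":0,"jaw":1}]' 20
```

```text
time_s: 10.05
eef_pos: [496.3, -286.7, 27.2]
ee_rot: [-0.002, 0.796, 0.605, -0.0]
force: [0.6, 0.4, 0.6]
grip_width: 0.351
grip_force: 0.0
time_s: 10.42
eef_pos: [497.1, -287.3, 28.9]
ee_rot: [-0.0, 0.796, 0.605, -0.0]
force: [1.7, -0.4, -7.8]
grip_width: 0.228
grip_force: 20.8
```

```bash
python3 -m jog '[{"tx":-0.3,"ty":6.7,"tz":0,"ax":0,"ay":0,"az":0.09,"jaw":1},{"tx":-1.2,"ty":13.4,"tz":0,"ax":0,"ay":0,"az":0.18,"jaw":1},{"tx":-1.2,"ty":13.4,"tz":0,"ax":0,"ay":0,"az":0.18,"jaw":1}]'
python3 - <<'E'
from h import *
M=T(); print("pivot implied",M[:3,3]+M[:3,:3]@[-75,0,0], np.degrees(np.arctan2(M[1,0],M[0,0])))
E
```

```text
time_s: 10.8
eef_pos: [526.6, -303.5, 28.9]
ee_rot: [-0.0, 0.912, 0.409, -0.0]
force: [-2.1, -3.8, -7.7]
grip_width: 0.224
grip_force: 20.8
pivot implied [ 476.71603836 -359.46633253   28.92020663] 48.31836457498219
```

```bash
python3 -m jog '[{"tx":-1.2,"ty":13.4,"tz":0,"ax":0,"ay":0,"az":0.18,"jaw":1},{"tx":-1.2,"ty":13.4,"tz":0,"ax":0,"ay":0,"az":0.18,"jaw":1},{"tx":-1.2,"ty":13.4,"tz":0,"ax":0,"ay":0,"az":0.18,"jaw":1},{"tx":-1.2,"ty":13.4,"tz":0,"ax":0,"ay":0,"az":0.18,"jaw":1},{"tx":-0.5,"ty":7,"tz":0,"ax":0,"ay":0,"az":0.1,"jaw":1}]'
python3 -m jog '[{"tx":0,"ty":0,"tz":0,"ax":0,"ay":0,"az":0,"jaw":-0.2},{"tx":0,"ty":0,"tz":0,"ax":0,"ay":0,"az":0,"jaw":-0.2},{"tx":0,"ty":0,"tz":-40,"ax":0,"ay":0,"az":0,"jaw":-0.2},{"tx":-15,"ty":-10,"tz":-60,"ax":0,"ay":0,"az":0,"jaw":-1},{"tx":-20,"ty":-20,"tz":-60,"ax":0,"ay":0,"az":0,"jaw":-1}]'
python3 go.py 440 -220 280 0 4
```

```text
time_s: 11.42
eef_pos: [551.9, -357.6, 28.9]
ee_rot: [0.0, 1.0, 0.012, 0.0]
force: [2.2, -2.4, -7.3]
grip_width: 0.227
grip_force: 20.9
time_s: 12.05
eef_pos: [516.8, -328.6, 187.8]
ee_rot: [0.0, 1.0, 0.015, 0.0]
force: [0.3, -0.8, 1.1]
grip_width: 0.99
grip_force: 0.0
yaw now 1.7 pos [ 516.8 -328.6  187.8] n 4
{"tx":-18.4,"ty":-27.7,"tz":-23.0,"ax":0,"ay":0,"az":0.008,"jaw":J},{"tx":-18.6,"ty":-27.6,"tz":-23.0,"ax":0,"ay":0,"az":0.008,"jaw":J},{"tx":-18.8,"ty":-27.4,"tz":-23.0,"ax":0,"ay":0,"az":0.008,"jaw":J},{"tx":-19.0,"ty":-27.3,"tz":-23.0,"ax":0,"ay":0,"az":0.008,"jaw":J},
```

```bash
python3 -m jog '[{"tx":-18,"ty":-27,"tz":-23,"ax":0,"ay":0,"az":0.008,"jaw":-1},{"tx":-18,"ty":-27,"tz":-23,"ax":0,"ay":0,"az":0.008,"jaw":-1},{"tx":-18,"ty":-27,"tz":-23,"ax":0,"ay":0,"az":0.008,"jaw":-1},{"tx":-18,"ty":-27,"tz":-23,"ax":0,"ay":0,"az":0,"jaw":-1},{"tx":0,"ty":0,"tz":0,"ax":0,"ay":0,"az":0,"jaw":-1}]'
python3 look.py w5
cat > fit.py <<'E'
from meas import *
import sys
from scipy.optimize import minimize
# fit the outline polygon (clipped rectangle) to points of a top face: maximise IoU-like score
POLY=np.array([[60,40],[60,-40],[-60,-40],[-60,18],[-38,40]],float)
def fit(q,x0,excl=None):
    def inside(l,e=0):
        x,y=l.T; return (abs(x)<60+e)&(abs(y)<40+e)&((-x+y)<78+e*1.4)
    def sd(l): x,y=l.T; return np.max([x-60,-x-60,y-40,-y-40,(-x+y-78)/1.414],0)
    # boundary points of the mask rasterised at 1 mm
    g=np.zeros((400,400),np.uint8); o=np.array(x0[:2])-200
    ij=(q-o).round().astype(int); ij=ij[((ij>=0)&(ij<400)).all(1)]; g[ij[:,0],ij[:,1]]=255
    g=cv2.morphologyEx(g,cv2.MORPH_CLOSE,np.ones((9,9))); cn=max(cv2.findContours(g,0,cv2.CHAIN_APPROX_NONE)[0],key=cv2.contourArea)[:,0,::-1]+o
    def f(p):
        c,s=np.cos(p[2]),np.sin(p[2]); l=(cn-p[:2])@np.array([[c,-s],[s,c]])
        return np.sum(np.minimum(abs(sd(l)),4))
    best=min((minimize(f,np.array(x0)+d,method="Nelder-Mead",options=dict(xatol=.01,fatol=.01,initial_simplex=np.array(x0)+d+np.array([[0,0,0],[4,0,0],[0,4,0],[0,0,.05]]))) for d in ([0,0,0],[2,-2,.03],[-2,2,-.03])),key=lambda r:r.fun)
    return best.x,best.fun/len(cn)
E
python3 - <<'E'
from fit import *
P=np.load("/tmp/w5.npz")["P"]
rect(P,84,98,(550,-360),50,"knob")
def sel(lo,hi,c,r): m=(P[...,2]>lo)&(P[...,2]<hi)&(np.hypot(P[...,0]-c[0],P[...,1]-c[1])<r); return P[m][:,:2]
for nm,q,x0 in(("carrier",sel(33,39,(432,-300),78),(432,-299,-.03)),("cover",sel(4,14,(479,-134),78),(479,-134,1.12))):
    x,e=fit(q,x0); print(nm,x.round(2),np.degrees(x[2]).round(2),"err",e.round(2))
rect(P,36,50,(479,-134),45,"bar")
E
```

```text
time_s: 12.68
eef_pos: [443.3, -221.2, 280.2]
ee_rot: [0.002, 1.0, 0.004, 0.002]
force: [0.5, -0.1, 0.5]
grip_width: 0.999
grip_force: 0.0
[ 507.8 -220.8  452.7]
carrier_seat 0.58 [392.3 197.6] [ 438.2 -300.9   36. ]
carrier_key 0.96 [359.6 246.7] [ 382.9 -267.6   36. ]
cover 0.89 [242.7 153.8] [ 481.1 -135.3    0. ]
cover_grip 0.97 [241.5 158.5] [ 478.2 -140.3   34. ]
cover_key 0.87 [270.7 195.2] [ 434. -166.    0.]
swing_knob 0.89 [468.6  81.1] [ 551.7 -356.8   74.5]
swing_pivot 0.83 [464.9 165.9] [ 475.7 -361.2   74.5]
carrier 0.63 [387.1 195.5] [ 434.6 -301.6    0. ]
knob 454 rect [ 551.  -357.3   18.9   18.9   42.4] medz 89.6 mean [ 550.9 -356.7] bb [ 541.1 -367. ] [ 560.7 -347.6]
carrier [ 432.3 -300.    -0. ] -2.06 err 0.75
cover [ 479.1 -134.3    1.1] 64.49 err 0.56
bar 748 rect [ 479.1 -134.3   56.    14.2   64.4] medz 41.4 mean [ 479.5 -134.8] bb [ 462.6 -161.5] [ 496.1 -108.1]
```

View pics/w5.png

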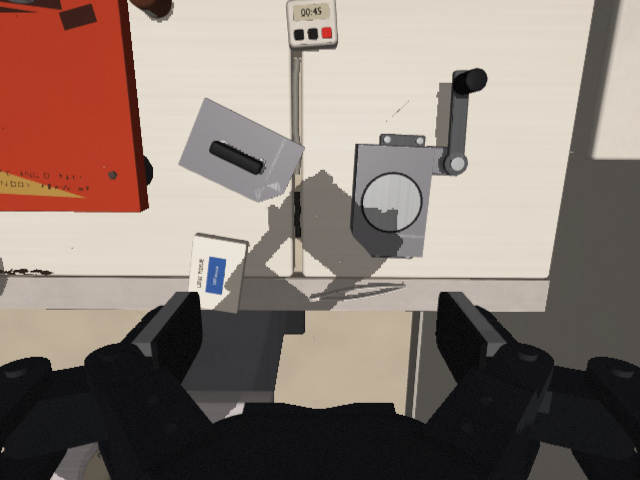

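The arm is now clear: the knob is at (470,80) and the arm points along +x. The cover is at (240,152) and unobstructed. Next I'll grasp it.

```bash
python3 go.py 479.1 -134.3 60 64.45 7
```

```text
yaw now 0.3 pos [ 443.4 -222.5  277.1] n 7
{"tx":5.2,"ty":-12.6,"tz":31.0,"ax":0,"ay":0,"az":-0.160,"jaw":J},{"tx":7.1,"ty":-11.6,"tz":31.0,"ax":0,"ay":0,"az":-0.160,"jaw":J},{"tx":8.9,"ty":-10.3,"tz":31.0,"ax":0,"ay":0,"az":-0.160,"jaw":J},{"tx":10.4,"ty":-8.8,"tz":31.0,"ax":0,"ay":0,"az":-0.160,"jaw":J},{"tx":11.7,"ty":-7.0,"tz":31.0,"ax":0,"ay":0,"az":-0.160,"jaw":J},{"tx":12.6,"ty":-5.1,"tz":31.0,"ax":0,"ay":0,"az":-0.160,"jaw":J},{"tx":13.3,"ty":-3.0,"tz":31.0,"ax":0,"ay":0,"az":-0.160,"jaw":J},
```

```bash
python3 -m jog '[{"tx":5.2,"ty":-12.6,"tz":31,"ax":0,"ay":0,"az":-0.16,"jaw":-1},{"tx":7.1,"ty":-11.6,"tz":31,"ax":0,"ay":0,"az":-0.16,"jaw":-1},{"tx":8.9,"ty":-10.3,"tz":31,"ax":0,"ay":0,"az":-0.16,"jaw":-1},{"tx":10.4,"ty":-8.8,"tz":31,"ax":0,"ay":0,"az":-0.16,"jaw":-1},{"tx":11.7,"ty":-7,"tz":31,"ax":0,"ay":0,"az":-0.16,"jaw":-1}]' >/dev/null
python3 -m jog '[{"tx":12.6,"ty":-5.1,"tz":31,"ax":0,"ay":0,"az":-0.16,"jaw":-1},{"tx":13.3,"ty":-3,"tz":31,"ax":0,"ay":0,"az":-0.16,"jaw":-1},{"tx":0,"ty":0,"tz":0,"ax":0,"ay":0,"az":0,"jaw":-1},{"tx":0,"ty":0,"tz":0,"ax":0,"ay":0,"az":0,"jaw":-1}]'
cat > avg.py <<'E'
from h import *
import sys
A=[];B=[]
for i in range(6):
    M=T(); A.append(M[:3,3]); B.append(np.degrees(np.arctan2(M[1,0],M[0,0]))); c=shot("wrist") 
print("avg pos",np.mean(A,0).round(1),"sd",np.std(A,0).round(1),"yaw",np.mean(B).round(2),"T",sense()["time_s"])
P=cloud(c); c["wfc"][:3,3]+=np.mean(A,0)-A[-1]; P=cloud(c)
save(c,sys.argv[1]); np.savez("/tmp/"+sys.argv[1],P=P,C=c["color"],d=c["depth"],tcp=np.mean(A,0))
E
python3 avg.py w6
python3 - <<'E'
from fit import *
P=np.load("/tmp/w6.npz")["P"]
rect(P,36,50,(479,-134),45,"bar"); rect(P,5,14,(479,-134),80,"plate")
E
```

```text
time_s: 14.25
eef_pos: [479.7, -134.7, 61.7]
ee_rot: [0.001, 0.847, 0.532, 0.0]
force: [0.5, 0.6, -1.0]
grip_width: 1.002
grip_force: 0.0
avg pos [ 479.7 -134.7   61.7] sd [0.1 0.1 0.2] yaw 64.32 T 14.55
bar 2692 rect [ 479.6 -135.    55.7   14.    64.8] medz 41.5 mean [ 480.3 -133.4] bb [ 462.2 -161.9] [ 496.7 -108.2]
plate 22311 rect [ 479.2 -135.5  120.4   80.3   64.4] medz 7.8 mean [ 483.1 -129.3] bb [ 427.8 -206.4] [541.  -64.1]
```

```bash
python3 -m jog '[{"tx":0,"ty":0,"tz":40,"ax":0,"ay":0,"az":0,"jaw":-1},{"tx":0,"ty":0,"tz":28,"ax":0,"ay":0,"az":0,"jaw":-1},{"tx":0,"ty":0,"tz":10,"ax":0,"ay":0,"az":0,"jaw":-0.5},{"tx":0,"ty":0,"tz":0,"ax":0,"ay":0,"az":0,"jaw":0.3},{"tx":0,"ty":0,"tz":0,"ax":0,"ay":0,"az":0,"jaw":1}]' 50
python3 -m jog '[{"tx":0,"ty":0,"tz":0,"ax":0,"ay":0,"az":0,"jaw":1},{"tx":0,"ty":0,"tz":0,"ax":0,"ay":0,"az":0,"jaw":1},{"tx":0,"ty":0,"tz":0,"ax":0,"ay":0,"az":0,"jaw":1}]'
```

```text
time_s: 15.18
eef_pos: [479.8, -134.3, -16.4]
ee_rot: [0.001, 0.846, 0.533, 0.0]
force: [-0.2, -0.3, 0.3]
grip_width: 0.376
grip_force: 0.0
time_s: 15.55
eef_pos: [479.8, -134.3, -16.4]
ee_rot: [0.001, 0.846, 0.533, 0.0]
force: [-1.9, 0.0, 6.5]
grip_width: 0.156
grip_force: 50.1
```

```bash
python3 -m jog '[{"tx":0,"ty":0,"tz":-15,"ax":0,"ay":0,"az":0,"jaw":1},{"tx":0,"ty":0,"tz":-35,"ax":0,"ay":0,"az":0,"jaw":1},{"tx":0,"ty":0,"tz":-35,"ax":0,"ay":0,"az":0,"jaw":1},{"tx":0,"ty":0,"tz":0,"ax":0,"ay":0,"az":0,"jaw":1}]'
python3 go.py 432.3 -300 66 -2.06 9
```

```text
time_s: 16.05
eef_pos: [480.4, -134.6, 70.4]
ee_rot: [0.002, 0.846, 0.533, 0.001]
force: [-0.6, -0.1, -2.6]
grip_width: 0.152
grip_force: 49.0
yaw now 64.5 pos [ 480.4 -134.6   70.4] n 9
{"tx":-18.9,"ty":3.1,"tz":0.5,"ax":0,"ay":0,"az":0.129,"jaw":J},{"tx":-18.3,"ty":5.5,"tz":0.5,"ax":0,"ay":0,"az":0.129,"jaw":J},{"tx":-17.5,"ty":7.8,"tz":0.5,"ax":0,"ay":0,"az":0.129,"jaw":J},{"tx":-16.3,"ty":10.0,"tz":0.5,"ax":0,"ay":0,"az":0.129,"jaw":J},{"tx":-14.9,"ty":12.0,"tz":0.5,"ax":0,"ay":0,"az":0.129,"jaw":J},{"tx":-13.2,"ty":13.8,"tz":0.5,"ax":0,"ay":0,"az":0.129,"jaw":J},{"tx":-11.3,"ty":15.4,"tz":0.5,"ax":0,"ay":0,"az":0.129,"jaw":J},{"tx":-9.3,"ty":16.8,"tz":0.5,"ax":0,"ay":0,"az":0.129,"jaw":J},{"tx":-7.0,"ty":17.8,"tz":0.5,"ax":0,"ay":0,"az":0.129,"jaw":J},
```

```bash
python3 -m jog '[{"tx":-18.9,"ty":3.1,"tz":0,"ax":0,"ay":0,"az":0.129,"jaw":1},{"tx":-18.3,"ty":5.5,"tz":0,"ax":0,"ay":0,"az":0.129,"jaw":1},{"tx":-17.5,"ty":7.8,"tz":0,"ax":0,"ay":0,"az":0.129,"jaw":1},{"tx":-16.3,"ty":10,"tz":0,"ax":0,"ay":0,"az":0.129,"jaw":1},{"tx":-14.9,"ty":12,"tz":0,"ax":0,"ay":0,"az":0.129,"jaw":1}]' >/dev/null
python3 -m jog '[{"tx":-13.2,"ty":13.8,"tz":0,"ax":0,"ay":0,"az":0.129,"jaw":1},{"tx":-11.3,"ty":15.4,"tz":0,"ax":0,"ay":0,"az":0.129,"jaw":1},{"tx":-9.3,"ty":16.8,"tz":0,"ax":0,"ay":0,"az":0.129,"jaw":1},{"tx":-7,"ty":17.8,"tz":0,"ax":0,"ay":0,"az":0.129,"jaw":1},{"tx":0,"ty":0,"tz":0,"ax":0,"ay":0,"az":0,"jaw":1}]'
python3 avg.py w7
python3 - <<'E'
from fit import *
d=np.load("/tmp/w7.npz");P=d["P"]
t=d["tcp"]; z0=t[2]+16.4; print("expected underside",z0)
q=rect(P,z0+4,z0+12,(432,-300),80,"plate held"); x,e=fit(q,(432.3,-300,-.036)); print(x,np.degrees(x[2]),e)
E
python3 go.py 432.3 -300 30 -2.06 2
```

```text
time_s: 17.3
eef_pos: [430.3, -299.7, 66.8]
ee_rot: [-0.001, 1.0, -0.019, -0.0]
force: [0.6, -0.3, -1.0]
grip_width: 0.155
grip_force: 49.1
avg pos [ 430.8 -298.8   67.1] sd [0.3 0.4 0.2] yaw -2.0 T 17.6
expected underside 83.49201528953844
plate held 30858 rect [ 432.4 -299.2   80.4  115.5   88. ] medz 91.0 mean [ 459.3 -300.1] bb [ 374.7 -341. ] [ 491.4 -258.3]
[ 430.1 -299.1   -0. ] -2.0629502127807893 1.5372468190013633
yaw now -2.0 pos [ 431.2 -298.7   67.5] n 2
{"tx":0.6,"ty":0.6,"tz":18.8,"ax":0,"ay":0,"az":0.001,"jaw":J},{"tx":0.6,"ty":0.6,"tz":18.8,"ax":0,"ay":0,"az":0.001,"jaw":J},
```

View pics/w7.png

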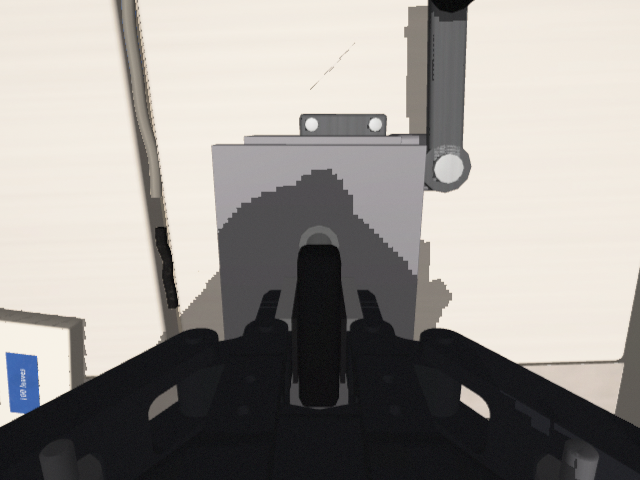

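The cover is held level with its yaw matching the carrier. It needs about +2 mm in x and -1 mm in y, so I'll correct that and lower it most of the way.

```bash
python3 -m jog '[{"tx":2,"ty":1,"tz":10,"ax":0,"ay":0,"az":0,"jaw":1},{"tx":0,"ty":0,"tz":15,"ax":0,"ay":0,"az":0,"jaw":1},{"tx":0,"ty":0,"tz":12,"ax":0,"ay":0,"az":0,"jaw":1},{"tx":0,"ty":0,"tz":4,"ax":0,"ay":0,"az":0,"jaw":1},{"tx":0,"ty":0,"tz":0,"ax":0,"ay":0,"az":0,"jaw":1}]'
python3 avg.py w8
python3 - <<'E'
from fit import *
d=np.load("/tmp/w8.npz");P=d["P"]
t=d["tcp"]; z0=t[2]+16.4; print("underside",z0)
q=rect(P,z0+4,z0+12,(432,-300),80,"plate held")
for lo,hi in((-335,-315),(-310,-290),(-285,-265)): s=q[(q[:,1]>lo)&(q[:,1]<hi)]; print("x+",np.percentile(s[:,0],99.8))
for lo,hi in((440,460),(460,480)): s=q[(q[:,0]>lo)&(q[:,0]<hi)]; print("y",(lo+hi)/2,np.percentile(s[:,1],[.2,99.8]), "centre",s[:,1].min()/2+s[:,1].max()/2)
E
```

```text
time_s: 18.23
eef_pos: [433.0, -300.3, 26.3]
ee_rot: [-0.0, 1.0, -0.018, -0.0]
force: [0.6, 0.4, -1.9]
grip_width: 0.154
grip_force: 49.0
avg pos [ 433.1 -300.5   26.8] sd [0.1 0.1 0.2] yaw -2.07 T 18.525
underside 43.20784382399707
plate held 32608 rect [ 435.4 -314.6  107.7  117.5   87.8] medz 50.8 mean [ 462.5 -304.8] bb [ 377.3 -369.8] [ 493.7 -259.8]
x+ 491.60051681900495
x+ 492.59436826478316
x+ 493.45702324848344
y 450.0 [-341.3 -261.6] centre -301.53407381320335
y 470.0 [-368.8 -262.3] centre -315.85224805275345
```

```bash
python3 -m jog '[{"tx":-0.4,"ty":-0.7,"tz":3,"ax":0,"ay":0,"az":0,"jaw":1},{"tx":0,"ty":0,"tz":3,"ax":0,"ay":0,"az":0,"jaw":1},{"tx":0,"ty":0,"tz":1,"ax":0,"ay":0,"az":0,"jaw":1},{"tx":0,"ty":0,"tz":0,"ax":0,"ay":0,"az":0,"jaw":1}]'
```

```text
time_s: 19.02
eef_pos: [432.6, -299.6, 19.6]
ee_rot: [-0.0, 1.0, -0.018, -0.0]
force: [-0.5, 1.2, -0.0]
grip_width: 0.157
grip_force: 49.2
```

```bash
python3 -m jog '[{"tx":0,"ty":0,"tz":0.5,"ax":0,"ay":0,"az":0,"jaw":1},{"tx":0,"ty":0,"tz":0,"ax":0,"ay":0,"az":0,"jaw":1}]'
python3 -m jog '[{"tx":0,"ty":0,"tz":0,"ax":0,"ay":0,"az":0,"jaw":0.4},{"tx":0,"ty":0,"tz":0,"ax":0,"ay":0,"az":0,"jaw":0.1},{"tx":0,"ty":0,"tz":0,"ax":0,"ay":0,"az":0,"jaw":0},{"tx":0,"ty":0,"tz":0,"ax":0,"ay":0,"az":0,"jaw":0}]'
python3 -m jog '[{"tx":0,"ty":0,"tz":-40,"ax":0,"ay":0,"az":0,"jaw":0},{"tx":0,"ty":0,"tz":-60,"ax":0,"ay":0,"az":0,"jaw":0},{"tx":-10,"ty":0,"tz":-60,"ax":0,"ay":0,"az":0,"jaw":0},{"tx":0,"ty":0,"tz":-60,"ax":0,"ay":0,"az":0,"jaw":1},{"tx":0,"ty":0,"tz":0,"ax":0,"ay":0,"az":0,"jaw":1}]'
python3 avg.py w9
python3 - <<'E'
from fit import *
d=np.load("/tmp/w9.npz");P=d["P"]
q=rect(P,40,48,(432,-300),78,"plate"); x,e=fit(q,(432.3,-300,-.036)); print(x,np.degrees(x[2]),e)
rect(P,72,84,(432,-300),45,"bar"); rect(P,84,98,(550,-360),50,"knob")
E
```

```text
time_s: 19.27
eef_pos: [432.6, -299.6, 19.6]
ee_rot: [0.0, 1.0, -0.018, 0.0]
force: [-3.3, 2.5, 6.5]
grip_width: 0.155
grip_force: 50.2
time_s: 19.77
eef_pos: [432.6, -299.7, 19.0]
ee_rot: [-0.0, 1.0, -0.018, 0.0]
force: [1.0, 0.2, -0.8]
grip_width: 0.501
grip_force: 0.0
time_s: 20.4
eef_pos: [423.7, -300.5, 243.5]
ee_rot: [0.003, 1.0, -0.018, 0.003]
force: [0.3, 0.1, -2.2]
grip_width: 0.083
grip_force: 0.0
avg pos [ 422.7 -299.3  239.2] sd [0.5 0.6 2.2] yaw -2.07 T 20.7
plate 9561 rect [ 432.  -299.8   80.2  120.3   87.9] medz 45.3 mean [ 437.  -300.9] bb [ 371.1 -341.3] [ 493.5 -258.7]
[ 432.2 -299.8   -0. ] -1.9381875101906803 0.3703993523421177
bar 1024 rect [ 432.3 -300.2   13.2   55.8   87.6] medz 79.0 mean [ 433.2 -300.1] bb [ 404.2 -307.3] [ 460.2 -292.5]
knob 633 rect [ 551.2 -358.    19.2   19.1   43.3] medz 91.4 mean [ 550.9 -357.8] bb [ 541.6 -368.4] [ 560.9 -348.5]
```

View pics/w9.png

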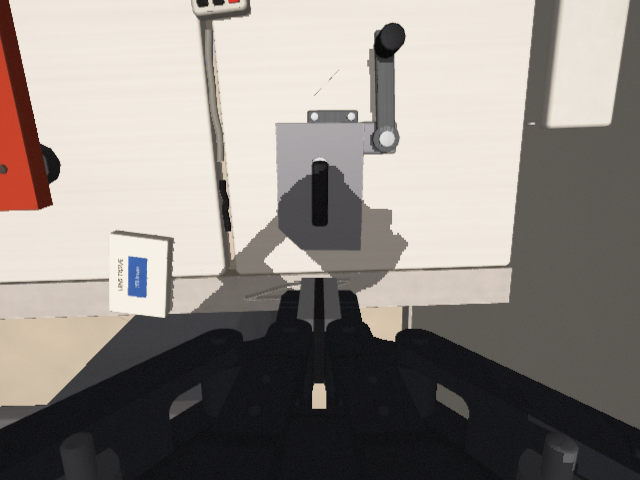

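The cover is seated flush, within 0.3 mm of the fit and with matching cut-off corners; it lies at (320,185) in the picture. Next I'll swing the arm back with shut fingers.

```bash
python3 go.py 551.7 -386 110 -88.5 9
```

```text
yaw now -2.1 pos [ 422.4 -298.9  237.7] n 9
{"tx":14.7,"ty":9.1,"tz":14.2,"ax":0,"ay":0,"az":0.168,"jaw":J},{"tx":16.0,"ty":6.6,"tz":14.2,"ax":0,"ay":0,"az":0.168,"jaw":J},{"tx":16.9,"ty":3.8,"tz":14.2,"ax":0,"ay":0,"az":0.168,"jaw":J},{"tx":17.3,"ty":0.9,"tz":14.2,"ax":0,"ay":0,"az":0.168,"jaw":J},{"tx":17.2,"ty":-2.0,"tz":14.2,"ax":0,"ay":0,"az":0.168,"jaw":J},{"tx":16.6,"ty":-4.8,"tz":14.2,"ax":0,"ay":0,"az":0.168,"jaw":J},{"tx":15.6,"ty":-7.5,"tz":14.2,"ax":0,"ay":0,"az":0.168,"jaw":J},{"tx":14.1,"ty":-10.0,"tz":14.2,"ax":0,"ay":0,"az":0.168,"jaw":J},{"tx":12.3,"ty":-12.2,"tz":14.2,"ax":0,"ay":0,"az":0.168,"jaw":J},
```

```bash
python3 -m jog '[{"tx":14.7,"ty":9.1,"tz":14,"ax":0,"ay":0,"az":0.168,"jaw":1},{"tx":16,"ty":6.6,"tz":14,"ax":0,"ay":0,"az":0.168,"jaw":1},{"tx":16.9,"ty":3.8,"tz":14,"ax":0,"ay":0,"az":0.168,"jaw":1},{"tx":17.3,"ty":0.9,"tz":14,"ax":0,"ay":0,"az":0.168,"jaw":1},{"tx":17.2,"ty":-2,"tz":14,"ax":0,"ay":0,"az":0.168,"jaw":1}]' >/dev/null
python3 -m jog '[{"tx":16.6,"ty":-4.8,"tz":14,"ax":0,"ay":0,"az":0.168,"jaw":1},{"tx":15.6,"ty":-7.5,"tz":14,"ax":0,"ay":0,"az":0.168,"jaw":1},{"tx":14.1,"ty":-10,"tz":14,"ax":0,"ay":0,"az":0.168,"jaw":1},{"tx":12.3,"ty":-12.2,"tz":14,"ax":0,"ay":0,"az":0.168,"jaw":1},{"tx":0,"ty":0,"tz":0,"ax":0,"ay":0,"az":0,"jaw":1}]'
python3 go.py 551.7 -386 29 -88.5 3
```

```text
time_s: 21.95
eef_pos: [551.3, -386.1, 110.5]
ee_rot: [-0.0, 0.716, -0.699, -0.002]
force: [0.3, 1.1, -0.9]
grip_width: -0.002
grip_force: 0.0
yaw now -88.6 pos [ 551.3 -386.1  110.5] n 3
{"tx":-0.0,"ty":-0.1,"tz":27.2,"ax":0,"ay":0,"az":-0.001,"jaw":J},{"tx":-0.0,"ty":-0.1,"tz":27.2,"ax":0,"ay":0,"az":-0.001,"jaw":J},{"tx":-0.0,"ty":-0.1,"tz":27.2,"ax":0,"ay":0,"az":-0.001,"jaw":J},
```

```bash
python3 -m jog '[{"tx":0,"ty":0,"tz":40,"ax":0,"ay":0,"az":0,"jaw":1},{"tx":0,"ty":0,"tz":30,"ax":0,"ay":0,"az":0,"jaw":1},{"tx":0,"ty":0,"tz":11,"ax":0,"ay":0,"az":0,"jaw":1},{"tx":-6,"ty":0,"tz":0,"ax":0,"ay":0,"az":0,"jaw":1},{"tx":-6.8,"ty":-1,"tz":0,"ax":0,"ay":0,"az":-0.09,"jaw":1}]'
python3 -m jog '[{"tx":-13.8,"ty":-2.5,"tz":0,"ax":0,"ay":0,"az":-0.18,"jaw":1},{"tx":-13.8,"ty":-2.5,"tz":0,"ax":0,"ay":0,"az":-0.18,"jaw":1},{"tx":-13.8,"ty":-2.5,"tz":0,"ax":0,"ay":0,"az":-0.18,"jaw":1},{"tx":0,"ty":0,"tz":0,"ax":0,"ay":0,"az":0,"jaw":1}]'
python3 - <<'E'
from h import *
M=T(); print("pivot implied",M[:3,3]+M[:3,:3]@[-21,75,0], "heading",90+np.degrees(np.arctan2(M[1,0],M[0,0])))
E
```

```text
time_s: 22.58
eef_pos: [552.9, -373.8, 33.9]
ee_rot: [0.0, 0.747, -0.665, 0.001]
force: [-0.1, -0.6, -1.0]
grip_width: 0.005
grip_force: 0.4
time_s: 23.08
eef_pos: [548.3, -331.9, 33.9]
ee_rot: [0.0, 0.897, -0.443, 0.001]
force: [0.5, -0.7, -0.2]
grip_width: 0.002
grip_force: 0.0
pivot implied [ 475.94083501 -360.76132361   33.82551183] heading 37.40895535088908
```

```bash
python3 -m jog '[{"tx":-13.8,"ty":-2.5,"tz":0,"ax":0,"ay":0,"az":-0.18,"jaw":1},{"tx":-13.8,"ty":-2.5,"tz":0,"ax":0,"ay":0,"az":-0.18,"jaw":1},{"tx":-13.8,"ty":-2.5,"tz":0,"ax":0,"ay":0,"az":-0.18,"jaw":1},{"tx":-13.8,"ty":-2.5,"tz":0,"ax":0,"ay":0,"az":-0.18,"jaw":1},{"tx":-8,"ty":-1,"tz":0,"ax":0,"ay":0,"az":-0.11,"jaw":1}]'
python3 -m jog '[{"tx":0,"ty":0,"tz":0,"ax":0,"ay":0,"az":0,"jaw":1},{"tx":0,"ty":0,"tz":0,"ax":0,"ay":0,"az":0,"jaw":1}]'
python3 - <<'E'
from h import *
from meas import rect
M=T(); print("pivot implied",M[:3,3]+M[:3,:3]@[-21,75,0], "heading",90+np.degrees(np.arctan2(M[1,0],M[0,0])))
P=cloud(shot("wrist")); rect(P,84,94,(480,-285),14,"knob"); rect(P,50,60,(478,-325),50,"arm")
E
```

```text
time_s: 23.7
eef_pos: [503.1, -289.7, 33.2]
ee_rot: [0.001, 0.999, -0.044, 0.001]
force: [1.2, 1.4, -0.4]
grip_width: 0.001
grip_force: 0.4
time_s: 23.95
eef_pos: [503.3, -289.9, 32.6]
ee_rot: [0.0, 0.999, -0.046, 0.0]
force: [0.7, 0.3, 0.2]
grip_width: -0.001
grip_force: 0.0
pivot implied [ 475.5 -362.6   32.6] heading 84.72744976895505
knob 331 rect [ 480.1 -288.1    4.5   10.9   84.9] medz 90.1 mean [ 480.1 -288.1] bb [ 474.7 -290.5] [ 485.4 -285.4]
arm 4006 rect [ 482.8 -340.2   65.8   23.    73.3] medz 54.0 mean [ 480.9 -345.9] bb [ 464.5 -372.1] [ 488.8 -307.3]
```

```bash
python3 -m jog '[{"tx":-1.5,"ty":0,"tz":0,"ax":0,"ay":0,"az":0,"jaw":1},{"tx":-1,"ty":0,"tz":0,"ax":0,"ay":0,"az":0,"jaw":1},{"tx":0,"ty":0,"tz":0,"ax":0,"ay":0,"az":0,"jaw":1}]'
python3 -m jog '[{"tx":15,"ty":0,"tz":0,"ax":0,"ay":0,"az":0,"jaw":1},{"tx":0,"ty":0,"tz":-50,"ax":0,"ay":0,"az":0,"jaw":1},{"tx":-30,"ty":0,"tz":-60,"ax":0,"ay":0,"az":0,"jaw":1},{"tx":-60,"ty":0,"tz":-60,"ax":0,"ay":0,"az":0,"jaw":1},{"tx":-20,"ty":0,"tz":-40,"ax":0,"ay":0,"az":0,"jaw":1}]'
python3 -m jog '[{"tx":0,"ty":0,"tz":0,"ax":0,"ay":0,"az":0,"jaw":1},{"tx":0,"ty":0,"tz":0,"ax":0,"ay":0,"az":0,"jaw":1}]'
python3 avg.py w10
python3 - <<'E'
from fit import *
P=np.load("/tmp/w10.npz")["P"]
k=rect(P,84,98,(480,-287),40,"knob"); kc=(k.min(0)+k.max(0))/2; rect(P,50,60,(480,-320),60,"arm"); rect(P,73,83,(425,-300),38,"bar")
q=rect(P,40,48,(432,-300),78,"plate"); x,e=fit(q,(432.3,-300,-.036)); print(x,np.degrees(x[2]),e)
c,s=np.cos(-.035),np.sin(-.035); pv=np.array([432.3+46*c+58*s,-300+46*s-58*c]); h=np.arctan2(*(kc-pv)[::-1]); print("pivot",pv,"joint",np.pi/2-.035-h)
E
```

```text
time_s: 24.38
eef_pos: [500.3, -289.1, 32.1]
ee_rot: [0.0, 0.999, -0.044, 0.0]
force: [1.0, -0.3, -0.3]
grip_width: 0.001
grip_force: 0.1
time_s: 25.0
eef_pos: [421.9, -282.0, 223.9]
ee_rot: [0.0, 0.999, -0.044, 0.0]
force: [1.4, -0.3, 1.2]
grip_width: -0.002
grip_force: 0.0
time_s: 25.25
eef_pos: [423.5, -282.1, 221.3]
ee_rot: [-0.0, 0.999, -0.044, -0.0]
force: [0.5, -0.8, 0.1]
grip_width: -0.002
grip_force: 0.0
avg pos [ 423.5 -282.   221. ] sd [0.  0.1 0.2] yaw -5.04 T 25.55
knob 540 rect [ 479.2 -284.8   19.1   19.2   39.4] medz 89.7 mean [ 479.3 -284.9] bb [ 469.6 -294.7] [ 488.9 -275.4]
arm 1938 rect [ 479.6 -321.5   99.3   22.9   85.2] medz 53.9 mean [ 477.5 -332.2] bb [ 464.8 -371. ] [ 487.9 -271.9]
bar 1127 rect [ 432.1 -299.4   14.    55.6   87.8] medz 77.0 mean [ 432.8 -299.3] bb [ 404.2 -306.9] [ 459.8 -291.6]
plate 8709 rect [ 431.5 -305.6   92.9  120.1   87.7] medz 43.4 mean [ 428.8 -299.4] bb [ 370.6 -354.4] [ 493.1 -258.2]
[ 431.9 -299.1   -0. ] -2.1232895510416414 1.4306555269926347
pivot [ 476.2 -359.6] joint 0.0050867671340733
```

View pics/w10.png

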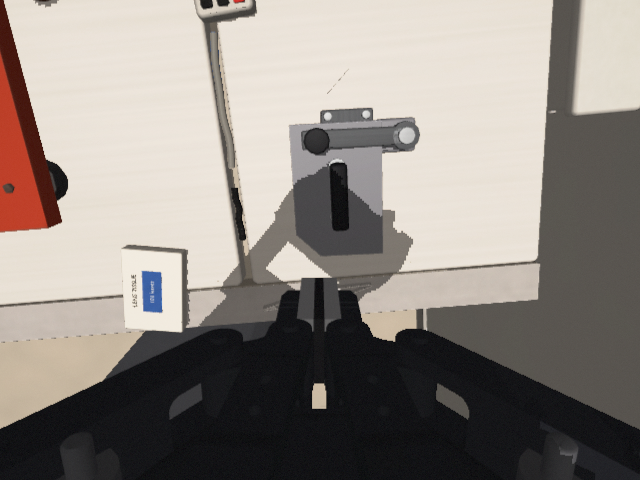

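The arm is back over the cover (joint about 0.005 rad), running from the knob (316,140) to the pivot (406,135). The cover is still flush and the robot is clear of everything.

```bash
python3 -c "
from rig import finish_job
print(finish_job())"
```

```text
the job is handed in; nothing more can be done
None
```

The carrier is closed and the job is handed in: the cover measured flush with its cut-off corner matched, the retaining arm is back over it at about 0.005 rad, and the timer and bottle were not touched; the hand-in gave no verdict.

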